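# Sweep loose caps off the sorting board into the discard tray

### The arm

A 6-joint arm with a two-finger parallel gripper is mounted at the origin on the work surface. World frame = base frame: x ahead of the robot, y to its left, z up, the work surface at z = 0. Lengths are in mm, angles in rad, forces in N, time in s.
With the tool pointing down it reaches from about 300 to 1000 mm from the base axis. Payload 5.1 kg.
Tool frame: the origin (TCP) lies at the very end of the fingers, on their centre line; the grasp point (between the pads) lies 19 mm behind it; z points along the fingers, y is the line along which they close (so a half turn about z gives the same grasp; the last joint's range is limited). The gripper opens to 95 mm and grips with 3 to 60 N. Pads are 20 mm wide; open, the fingers measure 119 mm over their backs; the gripper's body (75 mm by 180 mm) begins 59 mm behind the grasp point.
Start: joints at [-1.214, 0.124, 1.65, -0, 1.367, -0.083], TCP at [276.71, -588.146, 214.656] pointing down, gripper open.
Joint ranges: [-2.61, 2.61], [-1.02, 2.33], [0.03, 2.71], [-1.35, 4.49], [0.32, 2.68], [-2.91, 2.91]. Speed limits (rad/s): [2.57, 2.57, 3.14, 3.14, 3.14, 3.14].

### API

Orientations are given as a unit quaternion [x, y, z, w].
In Python, from rig import * gives the robot as it stands. The module is installed in compiled form; this text tells all that it offers.
- The arm moves only by the shell command python3 -m handwheel 'ROWS'. ROWS is text: rows parted by semicolons, each of 7 numbers parted by spaces: the shift along the tool's x, y, z in mm, then the turn, a rotation vector about the tool's x, y, z in degrees, then the opening, from 0 (shut) to 1 (fully open). In form: tx ty tz ax ay az hand; .... A call has 1 to 12 rows; each row is the pose to reach, as a shift and turn from the pose commanded when the call began, along the tool's axes at that moment; what a row does not reach only later rows make up. A row lasts 1/8 s, in which the tool goes at most 62.5 mm and 10.7 degrees, less where a joint would pass 70% of its speed; a pose out of reach is approached as far as the arm can. A call with a gripper value outside its range is refused whole. The fingers move at their own pace and stop on an object; the grip force is fixed at half the most. Time passes only in rows, so rows that repeat a pose let the fingers close. It gives the time, the measured TCP pose, the force, the opening and the grip force at its end, in the units of the state.
- get_state(): the state, without advancing time (a new reading comes with each control period).
- snapshot(name): name is "side" or "top"; returns the picture (384x512x3 uint8, red, green, blue); there is no depth.
- camera_params(name): a dict with "mtx" (3x3 intrinsics, pixels), "rvec" (rotation vector, rad) and "tvec" (3), from world to camera coordinates, as OpenCV has them. Camera axes: x right, y down, z forward; pixel columns grow to the right and rows downward; lengths in mm; the calibration is good to about 2 mm. A picture is of the moment at which its call begins. camera_params takes no time and is no camera call.
- finish_job(): hands the job in; it is judged then, once.
The state is a dict: "time_s": time; "joint_pos": joint angles; "dq": joint speeds; "joint_torque": joint torques, N m; "tcp_pos": TCP position; "eef_rot": TCP orientation; "wrist_force": force on the tool from outside, world axes, zero at the start; "ft_torque": the same for the moment, N m; "opening": finger opening in mm; "gripper_force": force on a finger pad.
Only numpy, scipy, OpenCV 4.12 (cv2) and the standard library are available. Lean on these libraries where they do the work, as an engineer would, in place of code of your own. Each camera call takes 0.05 s, during which the arm holds its last target. There are 200 camera calls.

### The job

Sweep the three loose orange screw caps off the white sorting board into the dark grey discard tray beside it, pushing them along the board with the fingertips and never picking them up. Leave the two sealed vials standing on the board and the purple tube rack just where they are.

Things in the scene. Friction and masses are not known exactly. Their poses are not given: they have to be found in the camera images.
- board: white sorting board, fixed, 220 mm along its x, 300 mm along its y, its flat top 40 mm above the bench; origin at the centre of its underside. Along the two edges at its x = -110 and +110 mm runs a lip 8 mm wide and 6 mm high; the two edges at its y = -150 and +150 mm are open. The discard tray stands at one of the open edges and the tube rack at the other; which is which varies
- tray: dark grey open discard tray, fixed, 220 mm along x, 110 mm along y, 35 mm high, walls and floor 3 mm, so its rim is 5 mm below the board's top; parallel to the board, its long wall 3 mm from the board's open edge; origin at the centre of its underside, 208 mm from the board's origin along the board's +y or -y
- rack: purple tube rack full of small white-capped tubes, loose on the bench, 0.6 kg, 230 mm along x, 70 mm along y, 65 mm high over the tubes; parallel to the board, its side 23 mm from the board's other open edge; origin at the centre of its underside, 208 mm from the board's origin
- cap1: a loose orange screw cap lying flat on the board: ribbed disc 32 mm across, 14 mm high, 11 to 17 g, slides easily and falls over the edge by itself once its centre is past the tray's wall; origin at the centre of its underside, z up
- cap2: a loose orange screw cap lying flat on the board: ribbed disc 32 mm across, 14 mm high, 11 to 17 g, slides easily and falls over the edge by itself once its centre is past the tray's wall; origin at the centre of its underside, z up. Two of the three caps lie one behind the other in one lane along the board's y (at least 75 mm apart, centre to centre), the third lies alone in the lane on the other side of the vials
- cap3: a loose orange screw cap lying flat on the board: ribbed disc 32 mm across, 14 mm high, 11 to 17 g, slides easily and falls over the edge by itself once its centre is past the tray's wall; origin at the centre of its underside, z up
- vial1: a sealed sample vial standing upright on the board: clear glass with a purple cap, 20 mm across, 55 mm high, about 30 g, easily knocked over; origin at the centre of its underside, z up. It stands near the board's middle line (board x = 0); the caps lie clear of that line on either side
- vial2: a sealed sample vial standing upright on the board: clear glass with a purple cap, 20 mm across, 55 mm high, about 30 g, easily knocked over; origin at the centre of its underside, z up. It stands near the board's middle line (board x = 0); the caps lie clear of that line on either side
Things that resemble listed ones, but are neither listed nor needed, are in the scene too. What is shaped like the cap3 but pink or turquoise is not meant.

How it is judged:
By the outcome, as a careful person would: the job done as asked, in the order asked, and still so for the second after the job is handed in, with the robot touching nothing.
It also fails if it takes over 58 s, if anything falls off the work surface, if the arm or the gripper's body presses on something with over 40 N, if the wrist force passes 120 N, or if a joint passes its speed limit or range.

## Working session

There is one attempt and no reset: what is moved stays moved. The work goes in short steps, Python scripts to look and compute and a shell command to move; the robot and the scene stay as the last step left them, time stands still between calls to the robot, and variables do not carry over. Pictures are saved under pics/ and viewed, at most 10 in all, crops included, and the job is handed in when it is done.

```bash
mkdir -p pics; python3 - <<'E'
from rig import *
import cv2
for n in("top","side"):
    cv2.imwrite(f"pics/{n}0.png",snapshot(n)[:,:,::-1])
    p=camera_params(n);R=cv2.Rodrigues(p["rvec"])[0] if 0 else None
    print(n,p)
s=get_state();print(s["time_s"],s["tcp_pos"],s["eef_rot"],s["opening"])
E
```

```text
top {'mtx': array([[364.77936379,   0.        , 255.49518082],
       [  0.        , 364.77936379, 193.08542202],
       [  0.        ,   0.        ,   1.        ]]), 'rvec': array([ 2.19078612, -2.15280383,  0.1297579 ]), 'tvec': array([  7.76523948, 506.37704989, 786.56434083])}
side {'mtx': array([[443.19730854,   0.        , 254.49204753],
       [  0.        , 443.19730854, 189.81176811],
       [  0.        ,   0.        ,   1.        ]]), 'rvec': array([ 0.30113205, -2.79680011,  1.19383217]), 'tvec': array([496.59732238,  92.13375557, 725.87782958])}
0.1 [ 276.49066409 -587.63013903  213.53914588] [ 9.75917628e-01  2.18137422e-01 -1.57745623e-04 -9.07204120e-04] 94.93937091814512
```

View pics/top0.png

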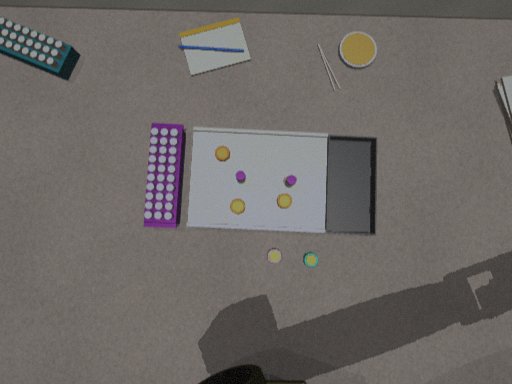

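View pics/side0.png

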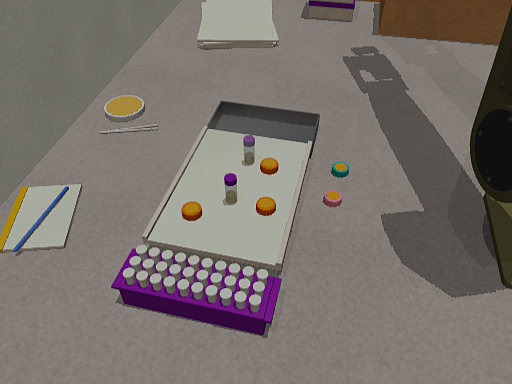

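The top view shows the purple rack at the left (164,175) and the tray at the right (351,185). There are orange caps on the board at (222,153), (237,206) and (285,201), and vials at (241,176) and (291,181). The discs off the board at (275,256) and (311,260) are the pink and turquoise decoys.

```bash
cat > h.py <<'E'
from rig import *
import cv2, numpy as np
from scipy.spatial.transform import Rotation as Ro
def ray(n,px,z):
    p=camera_params(n);R=Ro.from_rotvec(np.ravel(p["rvec"])).as_matrix();t=np.ravel(p["tvec"])
    d=R.T@np.linalg.solve(p["mtx"],[px[0],px[1],1.]);c=-R.T@t
    return c+d*(z-c[2])/d[2]
def blobs(n,img,lo,hi,amin=25):
    m=cv2.inRange(cv2.cvtColor(img,cv2.COLOR_RGB2HSV),lo,hi)
    k,_,st,c=cv2.connectedComponentsWithStats(m)
    return [(c[i],st[i]) for i in range(1,k) if st[i,4]>=amin]
E
python3 - <<'E'
from h import *
np.set_printoptions(precision=1,suppress=True)
for n in("top","side"):
    im=cv2.imread(f"pics/{n}0.png")[:,:,::-1].copy()
    for nm,lo,hi,z in(("orange",(5,120,80),(28,255,255),53),("purple",(130,100,40),(160,255,255),93)):
        for c,s in blobs(n,im,lo,hi,20): print(n,nm,c,s[2:],ray(n,c,z)[:2])
print("board corners z46 top")
for p in((192,128),(328,133),(188,229),(326,233)): print(p,ray("top",p,46)[:2])
print("tray z35");
for p in((376,138),(374,234),(329,137),(326,233)): print(ray("top",p,35)[:2])
print("rack z65");
for p in((152,124),(184,125),(144,226),(178,227)): print(ray("top",p,60)[:2])
s=get_state();print(Ro.from_quat(s["eef_rot"]).as_matrix())
im=cv2.imread("pics/top0.png")[115:275,135:385];cv2.imwrite("pics/crop.png",cv2.resize(im,(750,480),interpolation=cv2.INTER_CUBIC))
E
```

```text
top orange [209.   26.9] [ 61  19 271] [880.2 128.6]
top orange [357.8  48.5] [ 33  30 770] [ 836.9 -209.2]
top orange [221.8 153. ] [ 15  15 156] [590.   91.9]
top orange [283.9 200.6] [15 14 90] [488.3 -44.7]
top orange [237.5 206.2] [14 15 94] [474.4  55.2]
top purple [167.4 181.2] [  41  105 1425] [520.3 198.3]
top purple [159.3 136.8] [ 7  8 25] [613. 219.]
top purple [157.1 150.7] [15 16 60] [583.4 222.3]
top purple [155.6 163.7] [13  7 35] [556.3 224.1]
top purple [240.1 175.5] [ 9 10 66] [534.9  49.6]
top purple [290.9 179.8] [ 9  9 65] [527.9 -55.1]
side orange [370.8   0.3] [21  2 29] [ 334.2 -859.8]
side orange [446.5  19.1] [ 133   45 4924] [ 122.3 -763.6]
side orange [123.6 105.3] [ 36  19 515] [ 826.1 -163.6]
side orange [268.8 165.6] [ 18  17 239] [490.2 -37.4]
side orange [340.4 166.4] [12  8 73] [365.1 -62.3]
side orange [ 11.8 216.8] [ 28  67 437] [864.8 171.3]
side orange [332.8 195. ] [13  9 90] [371.8  13.8]
side orange [265.6 205.9] [ 20  19 298] [476.1  62.1]
side orange [191.3 210.8] [ 20  19 314] [590.6  98.2]
side purple [332.1   4.3] [ 47   9 238] [ 441.6 -698.6]
side purple [248.5 138.5] [10  6 51] [531.2 -56.1]
side purple [229.9 179.3] [ 13  12 124] [536.3  54.5]
side purple [202.2 301.1] [ 171   86 4754] [513.6 277.2]
side purple [174.  260.1] [ 4  8 20] [568.9 225. ]
side purple [187.  263.3] [ 4  9 24] [550.1 226.5]
side purple [168.3 271.1] [ 5 10 23] [570.  243.6]
side purple [181.7 274.3] [ 5 11 30] [551.3 244.6]
board corners z46 top
(192, 128) [646.6 160. ]
(328, 133) [ 641.4 -142.1]
(188, 229) [423.8 160.7]
(326, 233) [ 420.3 -136.8]
tray z35
[ 635.2 -252.9]
[ 419.9 -244.5]
[ 635.3 -146.7]
[ 420.3 -139.1]
rack z65
[649.7 244.7]
[648.9 175.2]
[428.5 251.2]
[427.6 179.5]
[[ 0.9  0.4 -0. ]
 [ 0.4 -0.9  0. ]
 [ 0.  -0.  -1. ]]
```

View pics/crop.png

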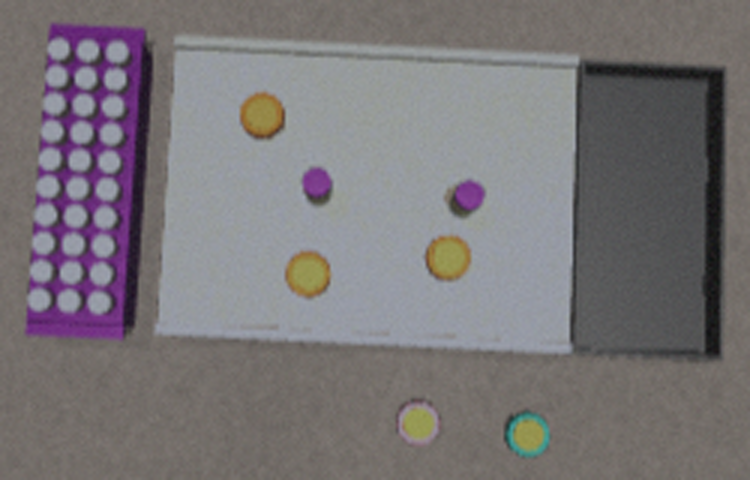

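The crop confirms three orange caps on the board at crop (262,115), (308,274) and (448,258). The pink and turquoise ones lie off the board. I'll go above the far end of the board at the single-cap lane, with the tool y across the lane and the fingers slightly open as a notch.

```bash
python3 -m handwheel '20 -17 0 0 0 -4 0.2;55 -48 0 0 0 -10 0.2;95 -84 0 0 0 -16 0.2;135 -119 0 0 0 -22 0.2;175 -154 0 0 0 -28 0.2;215 -190 0 0 0 -34 0.2;255 -225 0 0 0 -40 0.2;295 -260 0 0 0 -46 0.2;335 -296 0 0 0 -52 0.2;370 -326 0 0 0 -58 0.2;400 -353 0 0 0 -62 0.2;420 -370 0 0 0 -64.1 0.2'
cat > go.py <<'E'
import sys;from h import *
s=get_state();R=Ro.from_quat(s["eef_rot"]).as_matrix()
for i in range(1,len(sys.argv)):
    g=np.array(eval(sys.argv[i]),float);print(g,"->",np.round(R.T@(g-s["tcp_pos"]),1))
print(s["time_s"],np.round(s["tcp_pos"],1),"yaw",np.round(np.degrees(np.arctan2(R[1,0],R[0,0])),2),s["opening"],np.round(s["wrist_force"],1))
E
python3 go.py 590,140,150 590,140,45
```

```text
time_s: 1.6
tcp_pos: [499.3, -72.7, 214.2]
eef_rot: [0.71, 0.704, -0.0, -0.0]
wrist_force: [0.7, 0.2, -0.5]
opening: 19.0
gripper_force: 0.0
[590. 140. 150.] -> [213.5  88.8  64.2]
[590. 140.  45.] -> [213.5  88.8 169.2]
1.6 [499.3 -72.7 214.2] yaw 89.47 18.978259059881058 [ 0.7  0.2 -0.5]
```

```bash
python3 -m handwheel '25 10 0 0 0 0 0.2;65 27 0 0 0 0 0.2;110 46 0 0 0 0 0.2;155 64 0 0 0 0 0.2;195 81 0 0 0 0 0.2;213 89 0 0 0 0 0.2;213 89 20 0 0 0 0.2;213 89 50 0 0 0 0.2;213 89 90 0 0 0 0.2;213 89 120 0 0 0 0.2;213 89 130 0 0 0 0.2;213 89 130 0 0 0 0.2'
python3 - <<'E'
from h import *
for n in("top","side"): cv2.imwrite(f"pics/{n}1.png",snapshot(n)[:,:,::-1])
a=cv2.imread("pics/top1.png")[100:260,130:390];b=cv2.imread("pics/side1.png")[90:310,110:330]
a=cv2.resize(a,(400,246));b=cv2.resize(b,(400,400));c=np.zeros((400,800,3),np.uint8);c[:246,:400]=a;c[:,400:]=b
cv2.imwrite("pics/c1.png",c)
E
python3 go.py 590,140,45
```

```text
time_s: 3.1
tcp_pos: [590.0, 136.3, 83.7]
eef_rot: [0.712, 0.702, -0.001, -0.0]
wrist_force: [-0.8, 1.0, -0.2]
opening: 18.8
gripper_force: 0.0
[590. 140.  45.] -> [ 3.  -1.8 41. ]
3.2 [591.7 137.   86. ] yaw 89.27 18.99722353828359 [-0.2  0.7 -0.9]
```

View pics/c1.png

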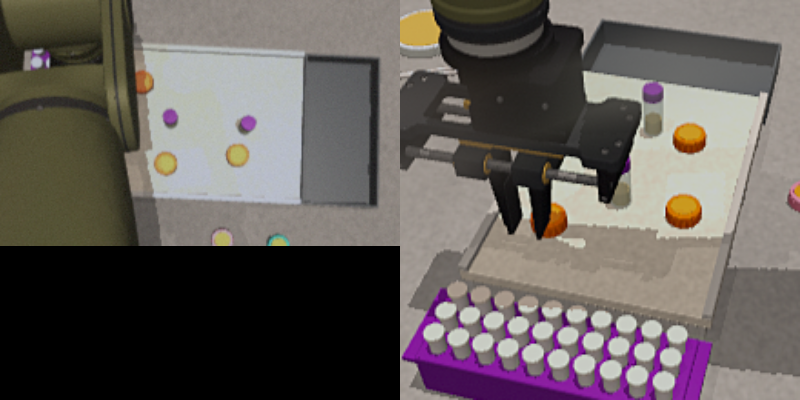

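```bash
python3 -m handwheel '0 0 25 0 0 0 0.2;0 0 40 0 0 0 0.2;0 0 40 0 0 0 0.2;-10 0 40 0 0 0 0.2;-25 0 40 0 0 0 0.2;-45 0 40 0 0 0 0.2;-65 0 40 0 0 0 0.2;-85 0 40 0 0 0 0.2;-105 0 40 0 0 0 0.2;-125 0 40 0 0 0 0.2;-145 0 40 0 0 0 0.2;-160 0 40 0 0 0 0.2'
python3 - <<'E'
from h import *
np.set_printoptions(precision=1,suppress=True)
im=snapshot("side");cv2.imwrite("pics/side2.png",im[:,:,::-1])
for c,s in blobs("side",im,(5,120,80),(28,255,255),20): print(c,s[2:],ray("side",c,53)[:2])
E
python3 go.py 587,-145,45
```

```text
time_s: 4.7
tcp_pos: [588.8, -24.0, 44.6]
eef_rot: [0.712, 0.703, -0.0, -0.0]
wrist_force: [-0.6, -0.2, 0.2]
opening: 18.6
gripper_force: 0.1
[371.1   0.3] [22  2 30] [ 333.3 -860.1]
[449.5  19.7] [ 133   45 5188] [ 114.4 -761.3]
[123.6 105.3] [ 36  19 515] [ 826.1 -163.6]
[189.9 108.3] [ 5  5 22] [ 686.1 -182.5]
[206.8 125.5] [46  8 74] [ 633.9 -131.2]
[213.3 157.9] [ 7 15 87] [593.2 -37.1]
[225.  158.6] [ 3 11 21] [571.7 -39.6]
[268.8 165.7] [ 18  16 244] [490.1 -37.1]
[340.5 166.4] [12  8 74] [365.  -62.2]
[ 11.8 216.8] [ 28  67 436] [864.8 171.2]
[332.9 195.1] [13  9 92] [371.8  13.9]
[265.6 205.7] [ 20  19 312] [476.3  61.9]
[ 587. -145.   45.] -> [-119.7   -0.3   -0.2]
4.75 [588.9 -25.3  44.7] yaw 89.23 19.114774154229956 [ 0.4 -0.4  0.1]
```

```bash
python3 -m handwheel '-10 0 0 0 0 0 0.2;-25 0 0 0 0 0 0.2;-45 0 0 0 0 0 0.2;-65 0 0 0 0 0 0.2;-85 0 0 0 0 0 0.2;-102 0 0 0 0 0 0.2;-115 0 0 0 0 0 0.2;-124 0 0 0 0 0 0.2;-124 0 0 0 0 0 0.2;-124 0 -30 0 0 0 0.2;-124 0 -75 0 0 0 0.2;-124 0 -105 0 0 0 0.2'
python3 - <<'E'
from h import *
np.set_printoptions(precision=1,suppress=True)
im=snapshot("side");cv2.imwrite("pics/side3.png",im[:,:,::-1])
cv2.imwrite("pics/c3.png",cv2.resize(im[60:300,90:410,::-1],(640,480)))
for c,s in blobs("side",im,(5,120,80),(28,255,255),20): print(c,s[2:],ray("side",c,53)[:2])
E
python3 go.py 487,5,150 487,5,45 475,105,150
```

```text
time_s: 6.25
tcp_pos: [588.1, -146.1, 152.0]
eef_rot: [0.711, 0.703, 0.001, 0.001]
wrist_force: [-0.6, 0.1, -0.5]
opening: 19.3
gripper_force: 0.0
[370.8   0.3] [21  2 29] [ 334.2 -859.8]
[449.6  19.7] [ 133   46 5184] [ 114.2 -761.3]
[224.9  28.8] [ 47   6 108] [ 715.2 -571.1]
[123.6 105.3] [ 36  19 515] [ 826.1 -163.6]
[237.4 128.9] [ 15   9 101] [ 571.7 -133. ]
[269.  165.4] [ 19  17 247] [490.1 -38. ]
[340.4 166.3] [12  8 72] [365.2 -62.4]
[ 11.8 216.8] [ 28  67 437] [864.8 171.3]
[332.9 195. ] [13  9 93] [371.8  13.7]
[265.6 205.9] [ 20  19 298] [476.1  62.1]
[487.   5. 150.] -> [ 150.7 -105.     5.3]
[487.   5.  45.] -> [ 151.  -105.9  110.3]
[475. 105. 150.] -> [ 250.6 -118.2    4.9]
6.3 [ 590.3 -146.9  156.6] yaw 89.35 19.009697934896433 [ 1.9 -1.   2.9]
```

View pics/c3.png

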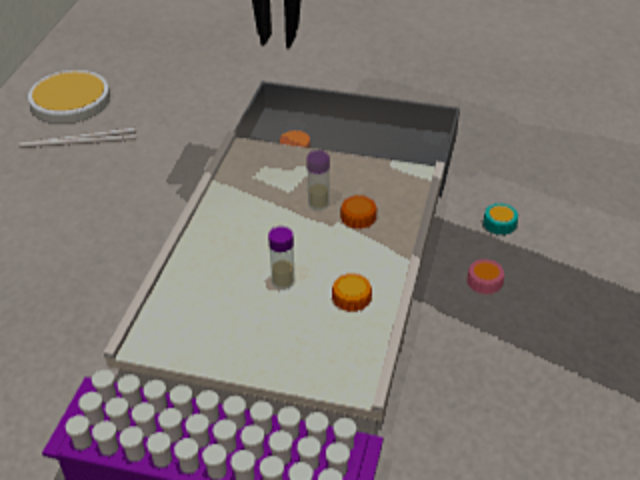

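The single-lane cap now lies in the tray (295,140), and both vials are upright. Next is the nearer cap of the pair.

```bash
python3 -m handwheel '20 -14 0 0 0 0 0.2;55 -38 0 0 0 0 0.2;95 -64 0 0 0 0 0.2;130 -88 0 0 0 0 0.2;152 -103 0 0 0 0 0.2;152 -103 0 0 0 0 0.2;152 -103 25 0 0 0 0.2;152 -103 50 0 0 0 0.2;152 -103 65 0 0 0 0.2;152 -103 65 0 0 0 0.2'
python3 - <<'E'
from h import *
im=snapshot("side")
cv2.imwrite("pics/c4.png",cv2.resize(im[60:300,90:410,::-1],(640,480)))
E
python3 go.py 485,5,45 483,-145,45
```

```text
time_s: 7.55
tcp_pos: [485.5, 6.4, 83.3]
eef_rot: [0.712, 0.703, -0.001, -0.001]
wrist_force: [-0.4, -0.2, -0.6]
opening: 18.9
gripper_force: 0.0
[485.   5.  45.] -> [-1.4 -1.3 39.5]
[ 483. -145.   45.] -> [-151.4   -1.4   39.5]
7.6 [486.3   6.4  84.5] yaw 89.28 19.139032012107933 [0.1 0.1 0.2]
```

View pics/c4.png

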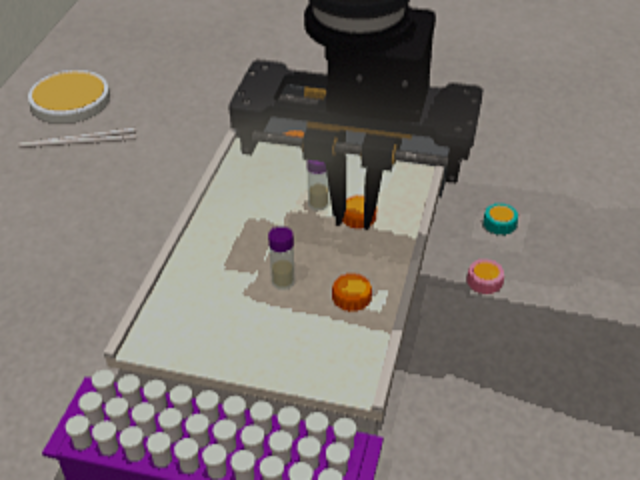

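The fingers (338–368, 222) are between the two caps and to the right of the vial at (318,185).

```bash
python3 -m handwheel '0 0 25 0 0 0 0.2;0 0 40 0 0 0 0.2;0 0 40 0 0 0 0.2;-10 0 40 0 0 0 0.2;-25 0 40 0 0 0 0.2;-45 0 40 0 0 0 0.2;-65 0 40 0 0 0 0.2;-85 0 40 0 0 0 0.2;-105 0 40 0 0 0 0.2;-125 0 40 0 0 0 0.2;-142 0 40 0 0 0 0.2;-153 0 40 0 0 0 0.2' && python3 -m handwheel '0 0 0 0 0 0 0.2;0 0 -25 0 0 0 0.2;0 0 -65 0 0 0 0.2;0 0 -100 0 0 0 0.2;0 0 -105 0 0 0 0.2'
python3 - <<'E'
from h import *
np.set_printoptions(precision=1,suppress=True)
im=snapshot("side")
cv2.imwrite("pics/c5.png",cv2.resize(im[60:300,90:410,::-1],(640,480)))
for c,s in blobs("side",im,(5,120,80),(28,255,255),20): print(c,s[2:],ray("side",c,53)[:2])
E
python3 go.py 475,105,150 475,105,45
```

```text
time_s: 9.1
tcp_pos: [484.5, -147.8, 45.1]
eef_rot: [0.712, 0.702, 0.0, 0.0]
wrist_force: [-0.9, 0.9, 0.1]
opening: 18.8
gripper_force: 0.0
time_s: 9.72
tcp_pos: [486.1, -146.5, 152.8]
eef_rot: [0.711, 0.703, 0.001, 0.003]
wrist_force: [-0.7, 0.1, -0.4]
opening: 18.8
gripper_force: 0.0
[370.8   0.3] [21  2 29] [ 334.2 -859.8]
[449.6  19.7] [ 133   46 5183] [ 114.2 -761.4]
[267.5  19.9] [10  3 23] [ 613.5 -652.9]
[285.4  34. ] [46  6 99] [ 549.4 -573.8]
[123.6 105.3] [ 36  19 515] [ 826.1 -163.6]
[237.4 128.9] [ 15   9 101] [ 571.7 -133. ]
[283.1 136.7] [15  7 65] [ 479.6 -126.8]
[340.4 166.4] [12  8 73] [365.1 -62.3]
[ 11.8 216.8] [ 28  67 437] [864.8 171.3]
[332.9 195. ] [13  9 93] [371.8  13.7]
[265.6 205.9] [ 20  19 299] [476.2  62.2]
[475. 105. 150.] -> [251.2 -13.2   1.1]
[475. 105.  45.] -> [251.3 -13.6 106.1]
9.775 [ 485.3 -146.3  151.5] yaw 89.34 19.0928442509463 [0.1 0.  0.1]
```

View pics/c5.png

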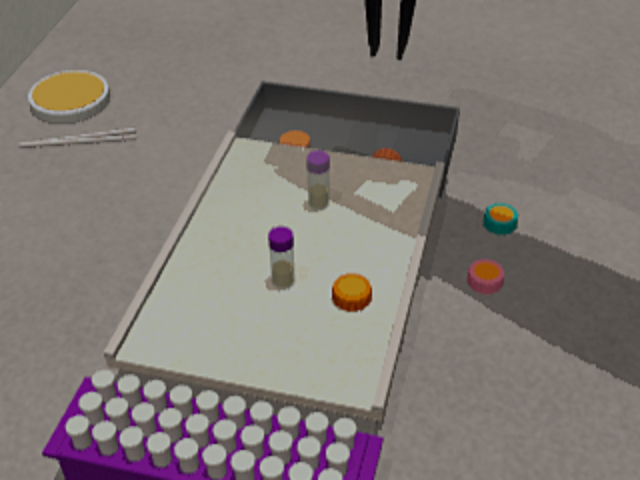

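Two caps are in the tray at (295,138) and (386,155). The last one, at (352,290), gets pushed the same way, drifting slightly away from the one already in that lane.

```bash
python3 -m handwheel '20 -1 0 0 0 0 0.2;60 -3 0 0 0 0 0.2;105 -5 0 0 0 0 0.2;150 -7 0 0 0 0 0.2;195 -9 0 0 0 0 0.2;235 -10 0 0 0 0 0.2;251 -10 0 0 0 0 0.2;251 -10 20 0 0 0 0.2;251 -10 55 0 0 0 0.2;251 -10 90 0 0 0 0.2;251 -10 105 0 0 0 0.2;251 -10 105 0 0 0 0.2' && python3 -m handwheel '-10 0 0 0 0 0 0.2;-25 0 0 0 0 0 0.2;-45 0 0 0 0 0 0.2;-65 -2 0 0 0 0 0.2;-85 -4 0 0 0 0 0.2;-105 -6 0 0 0 0 0.2;-125 -8 0 0 0 0 0.2;-145 -10 0 0 0 0 0.2;-165 -12 0 0 0 0 0.2;-180 -13 0 0 0 0 0.2;-190 -13 0 0 0 0 0.2'
python3 - <<'E'
from h import *
im=snapshot("side")
cv2.imwrite("pics/c6.png",cv2.resize(im[60:300,90:410,::-1],(640,480)))
E
python3 go.py 460,-148,45
```

```text
time_s: 11.28
tcp_pos: [476.4, 104.6, 43.5]
eef_rot: [0.711, 0.703, -0.001, -0.001]
wrist_force: [0.2, 0.8, -0.4]
opening: 19.2
gripper_force: 0.0
time_s: 12.65
tcp_pos: [462.2, -86.3, 45.2]
eef_rot: [0.712, 0.702, 0.0, 0.0]
wrist_force: [-0.1, 0.2, 0.1]
opening: 19.2
gripper_force: 0.1
[ 460. -148.   45.] -> [-61.2  -1.5   0.2]
12.7 [462.3 -86.8  45.1] yaw 89.23 19.017603796513185 [-0.6 -0.7  0.3]
```

View pics/c6.png

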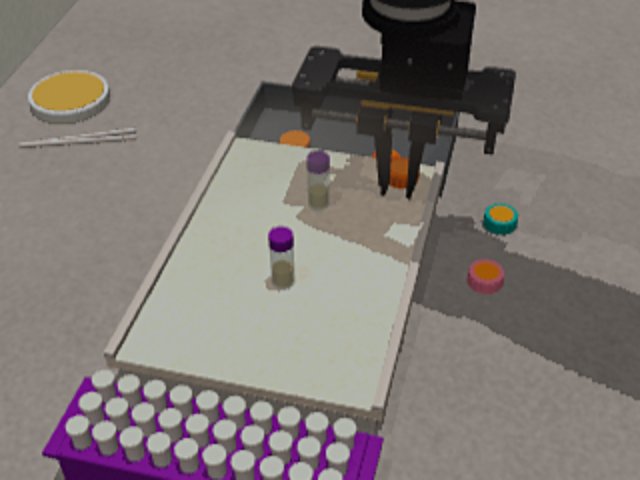

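The last cap (400,172) sits in the notch near the tray edge.

```bash
python3 -m handwheel '-10 0 0 0 0 0 0.2;-25 0 0 0 0 0 0.2;-42 0 0 0 0 0 0.2;-56 0 0 0 0 0 0.2;-64 0 0 0 0 0 0.2;-64 0 0 0 0 0 0.2;-64 0 -20 0 0 0 0.2;-64 0 -60 0 0 0 0.2;-64 0 -100 0 0 0 0.2;-64 0 -125 0 0 0 0.2;-64 0 -130 0 0 0 0.2;-64 0 -130 0 0 0 0.2'
python3 - <<'E'
from h import *
a=cv2.resize(snapshot("side")[60:300,90:410,::-1],(440,330));b=cv2.resize(snapshot("top")[110:260,130:390,::-1],(360,208))
c=np.zeros((330,800,3),np.uint8);c[:,:440]=a;c[:208,440:]=b;cv2.imwrite("pics/c7.png",c)
E
```

```text
time_s: 14.2
tcp_pos: [461.0, -148.7, 173.9]
eef_rot: [0.711, 0.703, -0.0, -0.0]
wrist_force: [-0.2, 0.8, -0.5]
opening: 19.1
gripper_force: 0.0
```

View pics/c7.png

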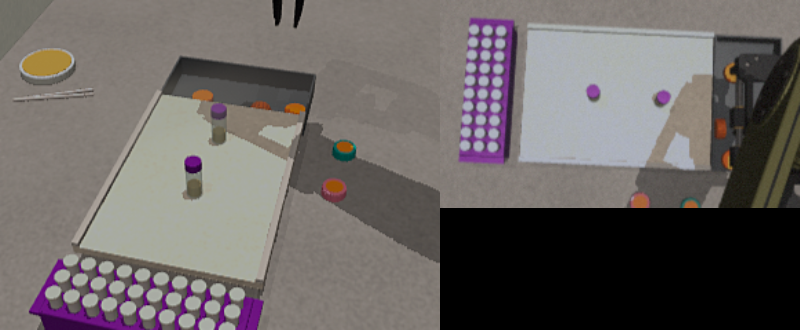

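All three look past the board edge. I'll clear the arm to verify how they lie.

```bash
python3 -m handwheel '-20 0 -20 0 0 0 0.2;-60 0 -20 0 0 0 0.2;-100 0 -20 0 0 0 0.2;-140 0 -20 0 0 0 0.2;-180 0 -20 0 0 0 0.2;-220 0 -20 0 0 0 0.2;-250 0 -20 0 0 0 0.2;-265 0 -20 0 0 0 0.2;-270 0 -20 0 0 0 0.2;-270 0 -20 0 0 0 0.2'
python3 - <<'E'
from h import *
np.set_printoptions(precision=1,suppress=True)
t=snapshot("top");s=snapshot("side")
for n,im in(("top",t),("side",s)):
    for c,st in blobs(n,im,(0,120,60),(28,255,255),12):
        print(n,c,st[2:],ray(n,c,15)[:2],ray(n,c,45)[:2])
    for c,st in blobs(n,im,(130,100,40),(160,255,255),40): print(n,"purple",c,ray(n,c,93)[:2])
a=cv2.resize(s[90:170,170:330,::-1],(600,300));b=cv2.resize(t[115:245,200:390,::-1],(438,300))
c=np.zeros((600,600,3),np.uint8);c[:300]=a;c[300:,:438]=b;cv2.imwrite("pics/c8.png",c)
E
```

```text
time_s: 15.55
tcp_pos: [458.0, -418.8, 194.7]
eef_rot: [0.711, 0.703, 0.0, -0.0]
wrist_force: [-1.1, 0.3, -0.7]
opening: 18.6
gripper_force: 0.0
top [208.7  27. ] [ 61  19 274] [902.3 134.2] [884.7 130.3]
top [357.7  48.5] [ 33  30 771] [ 857.1 -220.4] [ 841.1 -211.4]
top [341.9 162.1] [ 15  15 165] [ 582.5 -180.4] [ 576.5 -172.9]
top [332.3 202.4] [  8  14 104] [ 489.5 -157.8] [ 486.9 -151.1]
top [340.3 224.7] [ 15  14 167] [ 439.4 -175.6] [ 438.7 -168.2]
top purple [167.5 181.3] [520.1 198.1]
top purple [240.1 175.5] [534.9  49.6]
top purple [291.  179.8] [528.  -55.2]
side [448.   19.4] [ 153   46 5297] [  98.5 -859.2] [ 114.  -782.7]
side [123.6 105.3] [ 36  19 515] [ 858.4 -216.5] [ 832.9 -174.7]
side [237.4 128.8] [ 15   9 100] [ 585.5 -183.8] [ 574.7 -143.8]
side [279.7 136.4] [16  6 62] [ 493.6 -176.7] [ 487.8 -137.1]
side [303.8 138.5] [15  8 92] [ 443.9 -180.3] [ 440.7 -140.5]
side [340.4 166.4] [12  8 73] [ 363.6 -107.7] [364.8 -71.8]
side [ 11.8 216.8] [ 28  67 437] [900. 143.] [872.2 165.3]
side [332.8 195. ] [13  9 90] [370.8 -26.1] [371.6   5.4]
side purple [318.4   3.2] [ 479.3 -698. ]
side purple [340.6   4.8] [ 418.5 -699.5]
side purple [248.5 138.5] [531.2 -56.1]
side purple [229.9 179.3] [536.3  54.5]
side purple [202.2 301.1] [513.5 277.2]
```

View pics/c8.png

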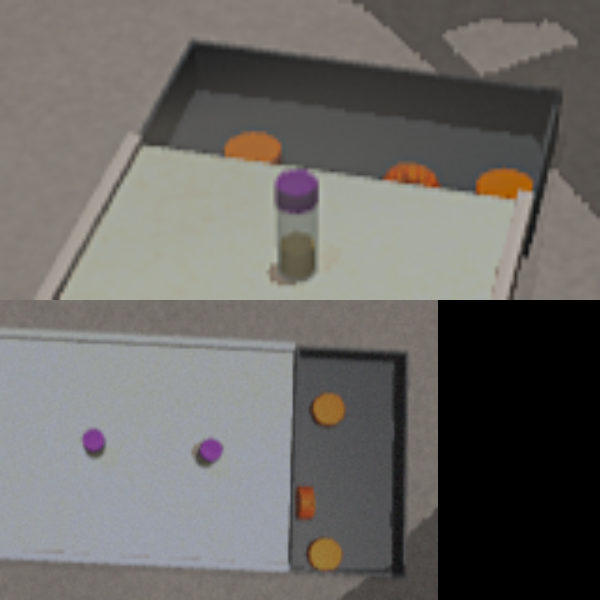

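All three caps are inside the tray at lower crop (328,408), (306,502) and (325,554), with the middle one on its edge. The vials and rack have not moved, and the arm is clear.

```bash
python3 -c "
from rig import *
print(finish_job())"
```

```text
the job is handed in; nothing more can be done
None
```

All three orange caps were swept into the discard tray, one standing on its edge inside it; the vials and rack are where they were, and the job was handed in at about 16 s.

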